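Load the cheese guide and hold its stop at the mark

TASK

Lay the block of cheese flat in the tray of the cheese-cutting guide, with its square-cut end towards the metal stop and its rounded end to the rear, and let go of it. Then pull the stop's sprung wooden handle out until the pointer on its bar is level with the dark mark on the side rail, and hold it there: finish while still holding it, since it springs back if let go. Leave the other things on the worktop where they are.

Things in the scene. Friction and masses are not known exactly. Their poses are not given: they have to be found in the camera images.
- guide: wooden cheese-cutting guide, fixed; base board 360 x 160 x 18 mm, reaching from its x -85 to +275, y -80 to +80 mm. Origin: on the worktop under the tray's centre; x points along the board, the way the stop is pulled out; z up. The stop (steel plate, flat bar, wooden handle) slides along its y = 0. Knife posts beside the tray: x 54 to 74, y 46 to 58 either side, top at 73 mm
- tray (a point): centre of the tray floor, 18 mm above the worktop, above the guide's origin; the tray reaches from guide x -65 to the stop plate at +78 mm and is 70 mm wide (y -35 to +35), with lips 10 mm high along both sides and the rear, open to the stop
- plate (a point): centre of the stop plate's face towards the tray (plate 64 mm wide, top at 66 mm, 6 mm thick); moves with the stop. Behind it the flat bar, 30 mm wide, top at 30 mm, runs to the handle
- stop: the sliding stop: plate, bar, pointer and upright wooden handle in one. Handle 16 mm thick along the guide's x, 36 mm wide along y, 52 mm tall; origin at the centre of the handle's underside, 28 mm above the worktop; axes as the guide's. Home it stands at guide x = 168 mm; it pulls out 85 mm at most along +x; a 70 N/m spring draws it back: 3.9 N at home, 6 to 9 N at the mark
- grip (a point): point inside the handle at which to grip it, on its axis, 62 mm above the worktop
- pointer (a point): tip of the stop's pointer, a thin steel arm 6 mm wide that sticks out sideways (-y of the guide) from the bar, 34 mm above the worktop; moves with the stop; with the stop home it is at the guide's x = 125 mm
- mark: the mark: a dark steel clip with an upright 5 mm wide fin, fixed on the side rail of the guide (guide y = -68 mm); origin at the centre of its underside, 30 mm above the worktop; it stands 34 to 66 mm (different each time) along the guide's +x from where the pointer is when home; level means equal x in the guide's frame
- cheese: block of hard cheese, 110 mm long, 56 mm wide, 48 mm tall, about 0.3 kg; seen from above one end is square and the other is a half circle. Origin: centre of the length and width, at its underside; x axis points to the square-cut end, z up. It starts upright on the board, at any yaw
- cut_end (a point): centre of the square-cut end face of the cheese
- board: dark wooden chopping board, fixed, 260 x 200 x 15 mm, on which the cheese lies; origin at the centre of its underside
- jam: bystander: glass jam jar, 66 mm across, 100 mm tall
- mill: bystander: wooden pepper mill, 56 mm across, 152 mm tall
- spice: bystander: small spice jar, 44 mm across, 90 mm tall
- mug: bystander: white mug, 80 mm across, 90 mm tall
- spoon: bystander: spoon lying on the worktop
- ramekin: bystander: small white bowl, 90 mm across, 50 mm tall
- knife: bystander: kitchen knife lying beside the chopping board, about 210 mm long, 18 mm high, origin where the handle meets the blade

How it is judged:
By the outcome, as a careful person would: the job done as asked, in the order asked, and still so for the second after the job is handed in, while the arm keeps its last pose, push and grip.
It also fails if it takes over 51 s, if anything falls off the work surface, if the arm or the gripper's body presses on something with over 40 N, if the wrist force passes 120 N, or if a joint passes its speed limit or range.

ROBOT

A 6-joint arm with a two-finger parallel gripper is mounted at the origin on the work surface. World frame = base frame: x ahead of the robot, y to its left, z up, the work surface at z = 0. Lengths are in m, angles in rad, forces in N, time in s.
With the tool pointing down it reaches from about 0.275 to 0.85 m from the base axis. Payload 5.2 kg.
Tool frame: the origin (TCP) lies at the very end of the fingers, on their centre line; the grasp point (between the pads) lies 19 mm behind it (manip.pinch_z is the distance from the TCP to the grasp point, in m); z points along the fingers, y is the line along which they close (so a half turn about z gives the same grasp; the last joint's range is limited). The gripper opens to 85 mm and grips with 20 to 120 N. Pads are 22 mm wide; open, the fingers measure 114 mm over their backs; the gripper's body (76 mm by 85 mm) begins 54 mm behind the grasp point. The pads swing forward as they close: fully open they stand 13 mm farther back than shut.
Start: joints at [-1.42, 0.259, 1.535, -0, 1.348, -0.203], TCP at [0.191, -0.516, 0.231] pointing down, gripper open.
Joint ranges: [-3.14, 3.14], [-0.91, 2.08], [0.19, 2.58], [-1.22, 4.36], [0.22, 2.71], [-3.12, 3.12]. Speed limits (rad/s): [2.57, 2.57, 3.14, 3.14, 3.14, 3.14].

INTERFACE

Orientations are given as a unit quaternion [x, y, z, w].
In Python, from station import manip gives the robot as it stands. The module is installed in compiled form; this text tells all that it offers.
- The arm moves only by the tool inch_along, called after ">>>" as name(argument=value, ...) on one line, values as JSON. Schema: {"type":"object","properties":{"moves":{"type":"array","items":{"type":"array","items":{"type":"array","items":{"type":"number"},"minItems":7,"maxItems":7},"minItems":1,"maxItems":20},"minItems":1,"maxItems":1},"grip_force":{"type":"number"},"only":{"type":"string"},"quiet":{"type":"boolean"},"lines":{"type":"string"}},"required":["moves"],"additionalProperties":false}. moves is a list that holds a single list of rows (three levels of brackets), with 1 to 20 rows, each of 7 numbers: the finger opening in m, then dx, dy, dz in parts of the range, where 1.0 means 1000 mm, then a rotation vector rx, ry, rz in shares of pi rad (1.0 is pi rad); each row is the pose to reach, as a shift and turn from the pose commanded when the call began, along the tool's axes at that moment; what a row does not reach only later rows make up. A row lasts 1/12 s, in which the tool goes at most 0.0417 m and 0.125 rad, less where a joint would pass 70% of its speed; a pose out of reach is approached as far as the arm can. The fingers move at their own pace and stop on an object; grip_force is the grip in N (left out, the last holds). Time passes only in rows, so rows that do not move let the fingers close. The tool returns the time, the measured TCP pose, the force, the opening and the grip force at its end. only (a regular expression) keeps the lines of the reply that match it, lines (a string "A,B") keeps lines A to B, and quiet returns only ok. Shift and turn numbers lie between -1 and 1, and a call with a number outside is refused. Input that does not fit is refused with a message, and nothing moves.
- manip.read_state(): the state, without advancing time (a new reading comes with each control period).
- manip.camera(name): name is "scene" or "side" or "wrist"; returns (picture, depth): 420x560x3 uint8, red, green, blue; 420x560 float32, m along the optical axis (not along the pixel's ray), 0 where there is no reading.
- manip.calibration(name): a dict with "K" (3x3 intrinsics, pixels), "xyz" and "rotation" of the camera in the world. Camera axes: x right, y down, z forward; pixel columns grow to the right and rows downward; lengths in m; the calibration is good to about 2 mm. The wrist camera is an equidistant fisheye: a pixel r from the principal point sees the ray r / f radians off the axis. A picture is of the moment at which its call begins: read the wrist's pose just before it. calibration takes no time and is no camera call; for the wrist camera it gives the pose at the moment of the call.
- manip.job_done(): hands the job in; it is judged then, once.
The state is a dict: "clock": time; "q": joint angles; "joint_vel": joint speeds; "joint_torque": joint torques, N m; "tcp_pos": TCP position; "orientation": TCP orientation; "wrist_force": force on the tool from outside, world axes, zero at the start; "torque": the same for the moment, N m; "opening": finger opening in m; "grip_force": force on a finger pad.
Only numpy, scipy, OpenCV 4.12 (cv2) and the standard library are available. Lean on these libraries where they do the work, as an engineer would, in place of code of your own. Each camera call takes 0.05 s, during which the arm holds its last target. There are 200 camera calls.

## Working session

There is one attempt and no reset: what is moved stays moved. The work goes in short steps, Python scripts to look and compute and a tool call to move; the robot and the scene stay as the last step left them, time stands still between calls to the robot, and variables do not carry over. Pictures are saved under pics/ and viewed, at most 13 in all, crops included, and the job is handed in when it is done.

```bash
mkdir -p pics; cat > h.py <<'E'
import numpy as np, cv2
from station import manip
def grab(n):
    c=manip.calibration(n); p,d=manip.camera(n); return p,d,c
def R(c):
    r=np.array(c["rotation"],float)
    if r.shape==(3,3): return r
    from scipy.spatial.transform import Rotation as T
    return T.from_quat(r).as_matrix() if r.size==4 else T.from_rotvec(r).as_matrix()
def cloud(d,c):
    K=np.array(c["K"]); v,u=np.indices(d.shape)
    P=np.stack([(u-K[0,2])/K[0,0]*d,(v-K[1,2])/K[1,1]*d,d],-1)
    return P@R(c).T+np.array(c["xyz"])
E
python3 - <<'E'
from h import *
for n in("scene","side"):
    p,d,c=grab(n); np.savez(n,p=p,d=d,K=c["K"],xyz=c["xyz"],R=R(c)); cv2.imwrite(f"pics/{n}0.png",p[...,::-1]); print(n,c,(d>0).mean())
print(manip.read_state())
E
```

```text
scene {'K': array([[471.08080402,   0.        , 281.76388531],
       [  0.        , 471.08080402, 205.49920533],
       [  0.        ,   0.        ,   1.        ]]), 'xyz': array([ 1.32978757, -0.68146501,  1.31767669]), 'rotation': array([ 0.85899373,  0.39136049, -0.13141617, -0.30281435])} 0.9959098639455782
side {'K': array([[417.63179842,   0.        , 281.28790262],
       [  0.        , 417.63179842, 217.49486677],
       [  0.        ,   0.        ,   1.        ]]), 'xyz': array([-0.01926183,  0.73293182,  0.73213266]), 'rotation': array([-0.2919546 ,  0.8347483 , -0.44302524,  0.1472631 ])} 0.9959438775510204
{'clock': 0.1, 'q': array([-1.41980809e+00,  2.59267661e-01,  1.53598038e+00, -6.57947290e-06,
        1.34802158e+00, -2.02805975e-01]), 'joint_vel': array([-9.75181221e-04, -1.27823925e-03, -2.66077566e-03, -1.28071347e-05,
        8.93039941e-04, -7.24695134e-04]), 'joint_torque': array([ 3.79738980e-03, -4.46967173e+01, -2.91245824e+01, -2.64278733e-04,
        6.09764946e-03, -2.05425113e-05]), 'tcp_pos': array([ 0.19049509, -0.51544049,  0.23055646]), 'orientation': array([ 9.84393991e-01,  1.75976610e-01,  1.85150972e-05, -8.38289907e-04]), 'wrist_force': array([-1.08585669, -0.26725111,  0.60498712]), 'torque': array([-0.02465329, -0.05651404, -0.00972801]), 'grip_force': 0.0, 'opening': 0.08501024122667453}
```

View pics/scene0.png

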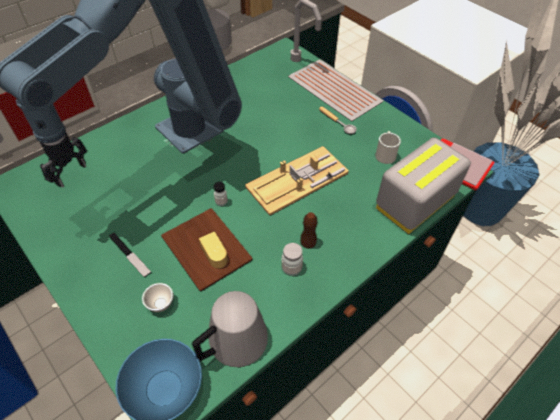

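View pics/side0.png

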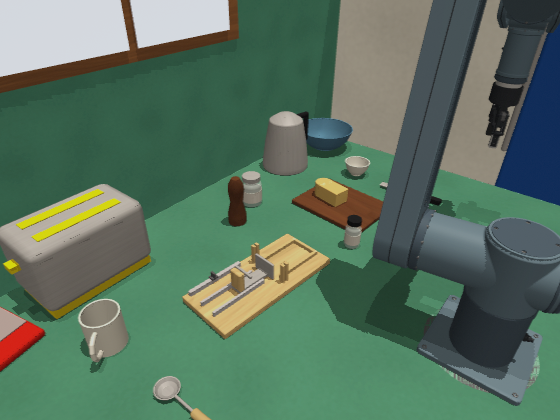

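The scene view shows the guide at about (297,180), with its handle end towards (340,160). The cheese is on the board at (213,250), with the spice jar at (221,193), mill at (310,230) and jam at (292,260). The side view shows the guide at (258,280), with the handle at (238,280) and the dark mark near (213,275).

```bash
cat > m.py <<'E'
from h import *
def rect(P): 
    (c,s,a)=cv2.minAreaRect((P[:,:2]*1000).astype(np.float32)); return np.round(c,1),np.round(s,1),round(a,2)
out={}
for n in("scene","side"):
    z=np.load(n+".npz"); c=dict(K=z["K"],xyz=z["xyz"],rotation=z["R"]); W=cloud(z["d"],c); hsv=cv2.cvtColor(z["p"],cv2.COLOR_RGB2HSV)
    H,S,V=[hsv[...,i].astype(int) for i in range(3)]
    wood=((H>8)&(H<32)&(S>60)&(V>110)&(W[...,2]>.008)&(W[...,2]<.026)).astype(np.uint8)
    k,l,st,ce=cv2.connectedComponentsWithStats(wood)
    for i in range(1,k):
        if st[i,4]>400: print(n,"wood",st[i],rect(W[l==i]),np.median(W[l==i][:,2]))
    ch=((H>15)&(H<35)&(S>90)&(V>90)&(W[...,2]>.055)&(W[...,2]<.072)).astype(np.uint8)
    k,l,st,ce=cv2.connectedComponentsWithStats(ch)
    for i in range(1,k):
        if st[i,4]>80: print(n,"cheese",st[i],rect(W[l==i]),np.median(W[l==i][:,2]))
    x0,y0,w,h=(240,140,115,80) if n=="scene" else (180,225,155,110)
    cv2.imwrite(f"pics/g_{n}.png",cv2.resize(z["p"][y0:y0+h,x0:x0+w,::-1],None,fx=5,fy=5,interpolation=cv2.INTER_CUBIC))
E
python3 m.py
python3 - <<'E'
import cv2,numpy as np
z=cv2.imread("pics/scene0.png")[220:280,180:260]; a=cv2.resize(z,(533,400),interpolation=2)
b=cv2.resize(cv2.imread("pics/side0.png")[225:335,180:335],(780,554),interpolation=2)
cv2.imwrite("pics/ch.png",a); cv2.imwrite("pics/gs.png",b)
E
```

```text
scene wood [ 245  146  103   68 2307] (array([497. , 142.7]), array([363.7, 166.3]), 83.84) 0.01814084702373031
scene wood [198 209  53  54 781] (array([ 524.8, -244.8]), array([105.6, 251.5]), 85.53) 0.015376721296920026
scene wood [ 162  226   65   63 1114] (array([ 519.6, -332.5]), array([105.9, 251.5]), 85.3) 0.015455758899056704
scene cheese [199 232  27  31 498] (array([ 571.8, -288.7]), array([ 57.2, 114.8]), 77.48) 0.06341996150834528
side wood [320 181  62  34 547] (array([ 510.9, -314.7]), array([140.8, 222.1]), 84.16) 0.017764404865258654
side wood [293 188  55  38 599] (array([ 548.8, -242.3]), array([105.2, 213.7]), 83.92) 0.017654998440494674
side wood [ 183  241  147   97 4252] (array([496.4, 146.8]), array([360.5, 160.5]), 83.63) 0.019924307041874922
side wood [ 48 255 103  62 552] (array([776.8, 402.3]), array([261.2,  36.2]), 83.13) 0.016004750890203867
side cheese [315 178  33  20 353] (array([ 571.7, -282.5]), array([ 59.5, 113.1]), 80.94) 0.06518893737165166
```

View pics/ch.png

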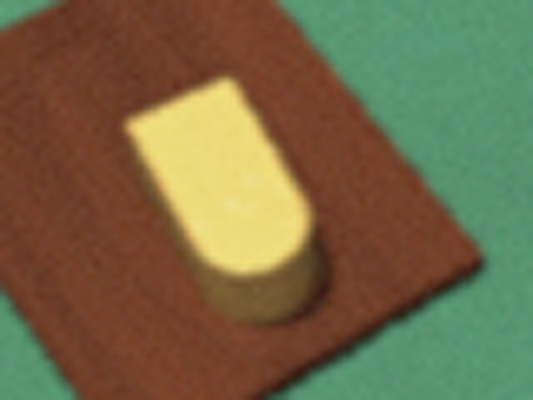

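View pics/gs.png

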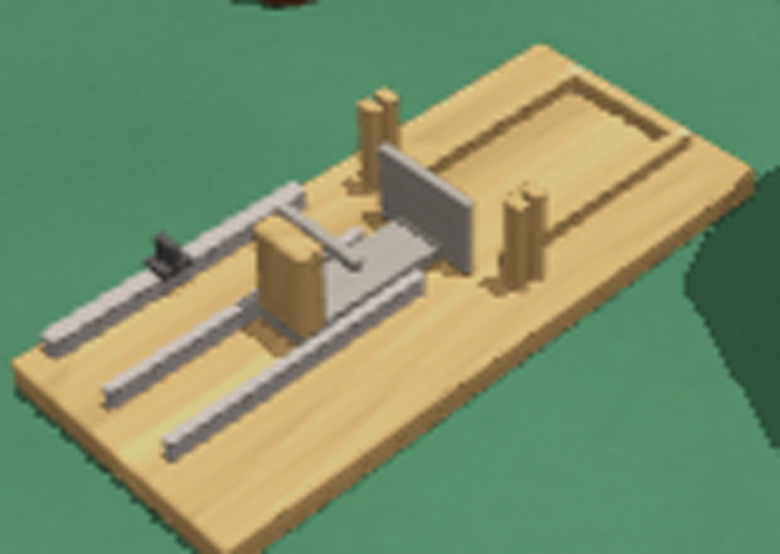

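The cheese's square end points to the upper left (towards the robot), so its yaw is about 168–170°. The guide's +x is at about 83.7°, towards the handle, and the stop is at home. Next I move above the cheese.

Careful with the scale: turns go in shares of pi rad. That gives: -2.45 rad / 3.1416 = -0.7799.

>>> inch_along(moves=[[[0.085, 0.22, -0.04, 0.015, 0, 0, -0.382], [0.085, 0.22, -0.04, 0.015, 0, 0, -0.382], [0.085, 0.22, -0.04, 0.015, 0, 0, -0.382], [0.085, 0.22, -0.04, 0.015, 0, 0, -0.382], [0.085, 0.22, -0.04, 0.015, 0, 0, -0.382], [0.085, 0.437, -0.083, 0.015, 0, 0, -0.382], [0.085, 0.437, -0.083, 0.015, 0, 0, -0.382], [0.085, 0.437, -0.083, 0.015, 0, 0, -0.382], [0.085, 0.437, -0.083, 0.015, 0, 0, -0.382], [0.085, 0.437, -0.083, 0.015, 0, 0, -0.7799], [0.085, 0.437, -0.083, 0.015, 0, 0, -0.7799], [0.085, 0.437, -0.083, 0.015, 0, 0, -0.7799], [0.085, 0.437, -0.083, 0.015, 0, 0, -0.7799], [0.085, 0.437, -0.083, 0.015, 0, 0, -0.7799], [0.085, 0.437, -0.083, 0.015, 0, 0, -0.7799], [0.085, 0.437, -0.083, 0.015, 0, 0, -0.7799], [0.085, 0.437, -0.083, 0.015, 0, 0, -0.7799], [0.085, 0.437, -0.083, 0.015, 0, 0, -0.7799], [0.085, 0.437, -0.083, 0.015, 0, 0, -0.7799], [0.085, 0.437, -0.083, 0.015, 0, 0, -0.7799]]], grip_force=60)

```text
clock: 1.77
tcp_pos: [0.5715, -0.2865, 0.2156]
orientation: [0.165, 0.986, 0.0, -0.001]
wrist_force: [1.3, 0.4, -1.1]
opening: 0.0847
grip_force: 0.0
```

```bash
cat >> h.py <<'E'
def wray(uv,c,z):
    "fisheye wrist pixels -> world points on plane z"
    K=np.array(c["K"]); x=np.asarray(uv,float)-K[:2,2]; r=np.hypot(*x.T)+1e-9; t=r/K[0,0]
    D=np.stack([np.sin(t)*x[:,0]/r,np.sin(t)*x[:,1]/r,np.cos(t)],-1)@R(c).T; o=np.array(c["xyz"])
    return o+D*((z-o[2])/D[:,2])[:,None]
def toolyaw():
    from scipy.spatial.transform import Rotation as T
    s=manip.read_state(); m=T.from_quat(s["orientation"]).as_matrix(); return s["tcp_pos"],np.degrees(np.arctan2(m[1,1],m[0,1])),m
E
python3 - <<'E'
from h import *
p,d,c=grab("wrist"); cv2.imwrite("pics/w1.png",p[...,::-1]); np.savez("w1",p=p,d=d,K=c["K"],xyz=c["xyz"],R=R(c)); print(c,toolyaw()[:2])
h=cv2.cvtColor(p,cv2.COLOR_RGB2HSV).astype(int); m=((h[...,0]>20)&(h[...,0]<32)&(h[...,1]>90)&(h[...,2]>180)).astype(np.uint8)
k,l,st,_=cv2.connectedComponentsWithStats(m)
for i in range(1,k):
    if st[i,4]>300:
        P=wray(np.argwhere(l==i)[:,::-1],c,.063); print(st[i],cv2.minAreaRect((P[:,:2]*1000).astype(np.float32)),np.median(d[l==i]))
E
```

```text
{'K': array([[325.1922621 ,   0.        , 280.19906941],
       [  0.        , 325.1922621 , 211.68243026],
       [  0.        ,   0.        ,   1.        ]]), 'xyz': array([ 0.50589539, -0.26421641,  0.35924563]), 'rotation': array([0.80646017, 0.57518529, 0.08026279, 0.11109351])} (array([ 0.57148542, -0.28644361,  0.21562417]), np.float64(71.13993385186299))
[ 249  134   61   77 2184] ((549.983154296875, -281.4271240234375), (53.76597213745117, 67.53089904785156), 78.66304779052734) 0.29958746
```

View pics/w1.png

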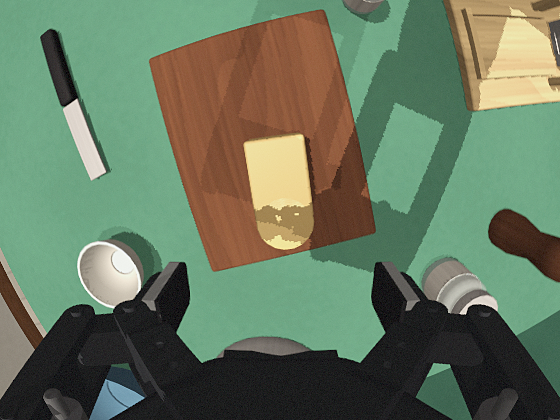

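The wrist view shows the cheese with its square end at the top, corners at (245,142) and (303,136), and its rounded end at (285,250), partly in shadow. The measured centre is (0.5715,-0.2856) with yaw 168.7°. I align and descend.

Scaled: -0.131 rad / 3.1416 = -0.0417.

>>> inch_along(moves=[[[0.085, 0, 0.001, 0.04, 0, 0, -0.0417], [0.085, 0, 0.001, 0.08, 0, 0, -0.0417], [0.085, 0, 0.001, 0.115, 0, 0, -0.0417], [0.085, 0, 0.001, 0.14, 0, 0, -0.0417], [0.085, 0, 0.001, 0.16, 0, 0, -0.0417], [0.085, 0, 0.001, 0.175, 0, 0, -0.0417], [0.085, 0, 0.001, 0.182, 0, 0, -0.0417], [0.085, 0, 0.001, 0.182, 0, 0, -0.0417], [0.085, 0, 0.001, 0.182, 0, 0, -0.0417]]])

```text
clock: 2.57
tcp_pos: [0.5722, -0.2858, 0.0344]
orientation: [0.104, 0.995, 0.0, -0.0]
wrist_force: [0.1, -0.1, -0.1]
opening: 0.0849
grip_force: 0.0
```

>>> inch_along(moves=[[[0.045, 0, 0, 0, 0, 0, 0], [0.045, 0, 0, 0, 0, 0, 0], [0.045, 0, 0, 0, 0, 0, 0], [0.045, 0, 0, 0, 0, 0, 0], [0.045, 0, 0, 0, 0, 0, 0], [0.045, 0, 0, 0, 0, 0, 0], [0.045, 0, 0, 0, 0, 0, 0], [0.045, 0, 0, 0, 0, 0, 0]]], grip_force=30)

```text
clock: 3.23
tcp_pos: [0.573, -0.2862, 0.0359]
orientation: [0.103, 0.995, -0.001, 0.001]
wrist_force: [-1.1, 0.3, 6.2]
opening: 0.0557
grip_force: 33.9
```

Scaled: 1.474 rad / 3.1416 = 0.4692.

>>> inch_along(moves=[[[0.045, 0, 0, -0.03, 0, 0, 0], [0.045, 0, 0, -0.06, 0, 0, 0], [0.045, 0, 0, -0.1, 0, 0, 0], [0.045, 0, 0, -0.14, 0, 0, 0], [0.045, 0.01, 0.02, -0.165, 0, 0, 0.0318], [0.045, 0.03, 0.05, -0.165, 0, 0, 0.07], [0.045, 0.04, 0.08, -0.165, 0, 0, 0.1082], [0.045, 0.055, 0.115, -0.165, 0, 0, 0.1464], [0.045, 0.07, 0.15, -0.165, 0, 0, 0.1846], [0.045, 0.09, 0.185, -0.165, 0, 0, 0.2228], [0.045, 0.105, 0.22, -0.165, 0, 0, 0.261], [0.045, 0.12, 0.255, -0.165, 0, 0, 0.2992], [0.045, 0.14, 0.285, -0.165, 0, 0, 0.3374], [0.045, 0.15, 0.305, -0.165, 0, 0, 0.3756], [0.045, 0.154, 0.317, -0.165, 0, 0, 0.4138], [0.045, 0.154, 0.317, -0.165, 0, 0, 0.4456], [0.045, 0.154, 0.317, -0.165, 0, 0, 0.4692], [0.045, 0.154, 0.317, -0.165, 0, 0, 0.4692], [0.045, 0.154, 0.317, -0.165, 0, 0, 0.4692]]])

```text
clock: 4.82
tcp_pos: [0.4861, 0.0562, 0.1991]
orientation: [0.744, 0.668, -0.0, -0.0]
wrist_force: [-0.2, -0.6, -2.3]
opening: 0.0555
grip_force: 33.7
```

```bash
python3 - <<'E'
from h import *
p,d,c=grab("wrist"); cv2.imwrite("pics/w2.png",p[...,::-1]); np.savez("w2",p=p,d=d,K=c["K"],xyz=c["xyz"],R=R(c)); print(c["xyz"],toolyaw()[:2])
E
```

```text
[0.49351225 0.12501262 0.34267034] (array([0.48619315, 0.05606915, 0.19915365]), np.float64(-6.171364490152663))
```

View pics/w2.png

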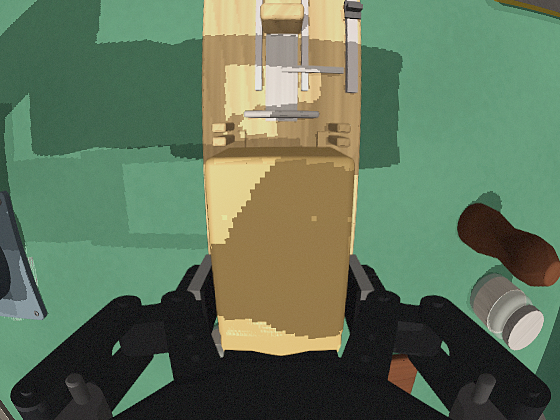

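The view shows the held cheese at (210–355, 150–350) with its square end up, towards the stop plate at (244–320,114). The pointer is at (285–345,70), the mark at (353,10) and the handle at (282,17). Next I refine the guide's lateral position and yaw.

```bash
cat > g.py <<'E'
from h import *
import sys
z=np.load(sys.argv[1]); d=z["d"]; K=z["K"]; v,u=np.indices(d.shape); x=u-K[0,2]; y=v-K[1,2]; r=np.hypot(x,y)+1e-9; t=r/K[0,0]
D=np.stack([np.tan(t)*x/r,np.tan(t)*y/r,np.ones_like(t)],-1)*d[...,None]
W=D@z["R"].T+z["xyz"]; a=np.radians(83.7); ex=np.array([np.cos(a),np.sin(a)]); ey=np.array([-ex[1],ex[0]])
o=np.array([.4862,.0503]); G=np.stack([(W[...,:2]-o)@ex,(W[...,:2]-o)@ey,W[...,2]],-1)*1000
E
cat > g2.py <<'E'
exec(open("g.py").read())
E0=[];h=cv2.cvtColor(z["p"],cv2.COLOR_RGB2HSV).astype(int)
green=(h[...,0]>60)&(h[...,0]<95)&(h[...,1]>60)
c=dict(K=K,xyz=z["xyz"],rotation=z["R"])
L=[];Rr=[]
for row in range(5,145,4):
    w=np.flatnonzero(~green[row,180:385])+180
    w=w[(w>195)&(w<370)]; L.append((w[0]-.5,row)); Rr.append((w[-1]+.5,row))
for n,e in(("L",L),("R",Rr)):
    P=(wray(e,c,.018)[:,:2]-o)*1000; gx,gy=P@ex,P@ey
    k=np.polyfit(gx,gy,1); q=abs(gy-np.polyval(k,gx))<1.5; k=np.polyfit(gx[q],gy[q],1); print(n,"y at 0,95:",np.polyval(k,[0,95]),"slope deg",np.degrees(np.arctan(k[0])),q.sum())
def s(name,m):
    P=G[m]; print(name,len(P),np.round(np.percentile(P,[2,50,98],axis=0),1).tolist())
Z=G[...,2]
s("boardz",(v<145)&(abs(Z-18)<5)&(abs(G[...,1])<78))
s("platetop",(v>105)&(v<122)&(u>235)&(u<330)&(Z>58)&(Z<72))
s("handletop",(v<30)&(u>255)&(u<310)&(Z>74)&(Z<86))
s("pointer",(v>60)&(v<80)&(u>312)&(u<343)&(Z>29)&(Z<42))
s("mark",(v<40)&(u>338)&(u<370)&(Z>36)&(Z<80)&(h[...,2]<110))
s("cheesetop?",(v>140)&(v<345)&(u>210)&(u<355)&(Z>200))
E
python3 g2.py w2.npz
```

```text
L y at 0,95: [80.68653214 80.34391685] slope deg -0.20663500523238232 35
R y at 0,95: [-78.72940955 -79.14138096] slope deg -0.24846394864995955 34
boardz 14544 [[56.0, -75.3, 17.4], [119.7, 18.3, 19.0], [201.6, 75.8, 20.7]]
platetop 488 [[79.4, -29.5, 60.6], [82.0, -1.0, 66.6], [84.6, 30.3, 68.2]]
handletop 797 [[161.0, -16.2, 74.7], [167.2, 0.0, 80.4], [175.8, 17.0, 82.3]]
pointer 215 [[123.1, -56.1, 33.5], [126.0, -42.9, 36.9], [129.5, -29.0, 38.3]]
mark 76 [[186.6, -74.1, 36.1], [187.6, -65.4, 41.9], [195.0, -60.3, 47.6]]
cheesetop? 27419 [[-16.9, -26.6, 218.1], [28.3, 0.4, 227.1], [62.9, 27.1, 232.7]]
```

Scaled: 0.006 rad / 3.1416 = 0.0019.

>>> inch_along(moves=[[[0.045, 0, 0, 0.04, 0, 0, 0.0019], [0.045, 0, 0, 0.08, 0, 0, 0.0019], [0.045, 0, 0, 0.11, 0, 0, 0.0019], [0.045, 0, 0, 0.13, 0, 0, 0.0019], [0.045, 0, 0, 0.145, 0, 0, 0.0019], [0.045, 0, 0, 0.152, 0, 0, 0.0019], [0.045, 0, 0, 0.156, 0, 0, 0.0019], [0.045, 0, 0, 0.158, 0, 0, 0.0019], [0.045, 0, 0, 0.159, 0, 0, 0.0019], [0.045, 0, 0, 0.159, 0, 0, 0.0019]]])

```text
clock: 5.7
tcp_pos: [0.4872, 0.056, 0.0411]
orientation: [0.747, 0.665, 0.001, 0.001]
wrist_force: [-0.9, 0.2, -2.5]
opening: 0.0557
grip_force: 33.6
```

>>> inch_along(moves=[[[0.045, 0, 0, 0.001, 0, 0, 0], [0.045, 0, 0, 0.002, 0, 0, 0], [0.045, 0, 0, 0.002, 0, 0, 0]]])

```text
clock: 5.95
tcp_pos: [0.4871, 0.0561, 0.039]
orientation: [0.747, 0.665, 0.001, 0.001]
wrist_force: [1.3, 0.6, -0.4]
opening: 0.0555
grip_force: 33.9
```

>>> inch_along(moves=[[[0.045, 0, 0, 0.0005, 0, 0, 0], [0.045, 0, 0, 0.001, 0, 0, 0], [0.045, 0, 0, 0.001, 0, 0, 0]]])

```text
clock: 6.2
tcp_pos: [0.4871, 0.0561, 0.0389]
orientation: [0.747, 0.665, 0.001, 0.001]
wrist_force: [-2.3, 0.4, 11.9]
opening: 0.0551
grip_force: 35.3
```

>>> inch_along(moves=[[[0.065, 0, 0, 0, 0, 0, 0], [0.075, 0, 0, 0, 0, 0, 0], [0.085, 0, 0, 0, 0, 0, 0], [0.085, 0, 0, 0, 0, 0, 0], [0.085, 0, 0, 0, 0, 0, 0], [0.085, 0, 0, 0, 0, 0, 0]]])

```text
clock: 6.7
tcp_pos: [0.4864, 0.0561, 0.0372]
orientation: [0.747, 0.665, -0.0, -0.0]
wrist_force: [1.1, 0.5, 0.6]
opening: 0.0851
grip_force: 0.0
```

>>> inch_along(moves=[[[0.085, 0, 0, -0.02, 0, 0, 0], [0.085, 0, 0, -0.05, 0, 0, 0], [0.085, 0, 0, -0.09, 0, 0, 0], [0.085, 0, 0, -0.13, 0, 0, 0], [0.085, 0, 0, -0.16, 0, 0, 0], [0.085, 0, 0, -0.16, 0, 0, 0], [0.085, 0, 0, -0.16, 0, 0, 0]]])

```text
clock: 7.28
tcp_pos: [0.4877, 0.056, 0.1992]
orientation: [0.747, 0.665, 0.002, 0.002]
wrist_force: [-0.1, -0.0, -0.9]
opening: 0.0852
grip_force: 0.0
```

```bash
python3 - <<'E'
from h import *
p,d,c=grab("wrist"); cv2.imwrite("pics/w3.png",p[...,::-1]); np.savez("w3",p=p,d=d,K=c["K"],xyz=c["xyz"],R=R(c)); print(c["xyz"],toolyaw()[:2])
E
```

```text
[0.49496412 0.12482449 0.34275782] (array([0.48641027, 0.05614436, 0.19741905]), np.float64(-6.646901456961247))
```

View pics/w3.png

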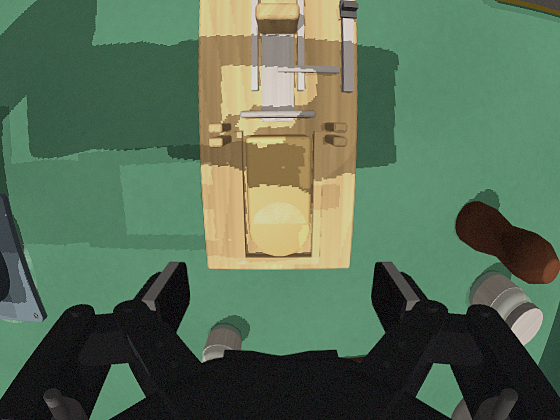

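The cheese lies flat in the tray at (247–312, 135–255), with its square end facing the plate at (240–314,114) and its rounded end at the rear. I move above the handle, turned so the fingers close along the guide's x.

Scaled: 1.571 rad / 3.1416 = 0.5001.

>>> inch_along(moves=[[[0.085, 0.03, 0, 0, 0, 0, 0.0382], [0.085, 0.06, 0, 0, 0, 0, 0.0764], [0.085, 0.1, 0, 0, 0, 0, 0.1146], [0.085, 0.13, 0, 0, 0, 0, 0.1528], [0.085, 0.163, -0.001, 0, 0, 0, 0.191], [0.085, 0.163, -0.001, 0, 0, 0, 0.2292], [0.085, 0.163, -0.001, 0, 0, 0, 0.2674], [0.085, 0.163, -0.001, 0, 0, 0, 0.3056], [0.085, 0.163, -0.001, 0, 0, 0, 0.3438], [0.085, 0.163, -0.001, 0, 0, 0, 0.382], [0.085, 0.163, -0.001, 0, 0, 0, 0.4202], [0.085, 0.163, -0.001, 0, 0, 0, 0.4584], [0.085, 0.163, -0.001, 0, 0, 0, 0.5001], [0.085, 0.163, -0.001, 0, 0, 0, 0.5001], [0.085, 0.163, -0.001, 0, 0, 0, 0.5001], [0.085, 0.163, -0.001, 0, 0, 0, 0.5001]]])

```text
clock: 8.67
tcp_pos: [0.5037, 0.218, 0.196]
orientation: [0.998, -0.056, -0.001, 0.0]
wrist_force: [0.2, -0.1, -0.1]
opening: 0.0846
grip_force: 0.0
```

```bash
python3 - <<'E'
from h import *
p,d,c=grab("wrist"); cv2.imwrite("pics/w4.png",p[...,::-1]); np.savez("w4",p=p,d=d,K=c["K"],xyz=c["xyz"],R=R(c)); print(c["xyz"],toolyaw()[:2])
E
```

```text
[0.57293082 0.21002152 0.33939809] (array([0.50388437, 0.21802412, 0.19637581]), np.float64(-96.49535637482434))
```

View pics/w4.png

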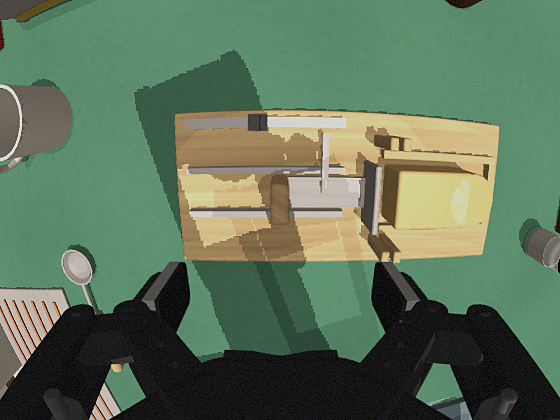

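The view shows the mark at (248–266,122), the pointer arm at column 325 (rows 132–190), the handle at (279,198) and the cheese at (385–480,200).

```bash
cat > g4.py <<'E'
exec(open("g.py").read())
a=np.radians(83.47); ex=np.array([np.cos(a),np.sin(a)]); ey=np.array([-ex[1],ex[0]]); o=np.array([.4853,.0509])
G=np.stack([(W[...,:2]-o)@ex,(W[...,:2]-o)@ey,W[...,2]],-1)*1000; Z=G[...,2]; V=z["p"].max(-1).astype(int)
c=dict(K=K,xyz=z["xyz"],rotation=z["R"])
def s(name,m):
    P=G[m]; print(name,len(P),np.round(np.percentile(P,[3,50,97],axis=0),1).tolist()) if len(P) else print(name,0)
box=(abs(G[...,1]+68)<14)&(G[...,0]>120)&(G[...,0]<270)
s("markdark",box&(V<75)&(Z>28)); 
for lo in(34,38,42,46): s(f"mark z>{lo}",box&(Z>lo)&(Z<70))
s("pointer",(G[...,1]<-20)&(G[...,1]>-55)&(Z>30)&(Z<42)&(G[...,0]>105)&(G[...,0]<215))
s("handle",(Z>74)&(Z<88)&(abs(G[...,1])<25)&(G[...,0]>140)&(G[...,0]<270))
s("plate",(Z>60)&(Z<72)&(abs(G[...,1])<36)&(G[...,0]>72)&(G[...,0]<180))
s("cheese",(Z>60)&(Z<72)&(abs(G[...,1])<40)&(G[...,0]<70))
s("board",(abs(Z-18)<5)&(abs(G[...,1])<84)&(G[...,0]>-100)&(G[...,0]<290))
E
python3 g4.py w4.npz
python3 - <<'E'
import cv2,numpy as np
z=np.load("w4.npz")
p=z["p"][105:140,225:350].max(-1); print(p[13:22:4,18:46]); print(p[32:34,90:112])
E
```

```text
markdark 1917 [[168.1, -72.5, 34.6], [168.1, -69.0, 339.4], [195.3, -63.1, 339.4]]
mark z>34 342 [[125.6, -75.3, 34.1], [188.0, -66.9, 35.5], [198.1, -55.1, 47.7]]
mark z>38 104 [[187.4, -74.9, 39.3], [189.8, -67.7, 46.9], [192.5, -61.4, 47.9]]
mark z>42 93 [[187.4, -74.9, 43.1], [189.8, -66.9, 46.9], [192.5, -61.4, 48.0]]
mark z>46 79 [[187.9, -74.9, 46.3], [189.8, -67.7, 47.0], [192.5, -61.4, 48.0]]
pointer 732 [[111.2, -51.3, 30.1], [134.9, -23.7, 31.5], [210.0, -20.4, 37.9]]
handle 791 [[160.9, -17.3, 76.9], [168.3, -1.9, 80.4], [175.8, 15.6, 81.9]]
plate 603 [[79.4, -30.3, 60.5], [83.5, -3.1, 66.3], [170.1, 28.7, 68.5]]
cheese 5266 [[-37.4, -27.9, 63.8], [18.3, -2.7, 66.7], [61.9, 23.8, 68.0]]
board 28427 [[-62.9, -77.4, 17.4], [148.1, -15.0, 18.9], [268.5, 75.3, 20.4]]
[[149 146 153 155 148  59  60  69  66  69  66  68  67  69  69  75  46  57
   67  65  68  62  66  52 172 223 218 215]
 [150 148 149 154 142  55  63  64  63  70  63  72  67  64  62  71  36  56
   73  70  68  65  63  46 192 221 215 213]
 [149 149 146 150 138  72  66  64  69  67  70  68  64  71  69  69  35  65
   72  65  70  67  66  53 134 235 219 212]]
[[211 213 218 215 162 162 126 139 202 217 214 211 209 212 212 211 212 213
  213 212 213 211]
 [210 214 214 214 156 163 152 131 200 217 213 212 213 212 212 212 211 212
  213 210 212 212]]
```

>>> inch_along(moves=[[[0.085, 0, 0, 0.04, 0, 0, 0], [0.085, 0, 0, 0.08, 0, 0, 0], [0.085, 0, 0, 0.11, 0, 0, 0], [0.085, 0, 0, 0.13, 0, 0, 0], [0.085, 0, 0, 0.145, 0, 0, 0], [0.085, 0, 0, 0.153, 0, 0, 0], [0.085, 0, 0, 0.153, 0, 0, 0], [0.085, 0, 0, 0.153, 0, 0, 0]]])

```text
clock: 9.38
tcp_pos: [0.5045, 0.2182, 0.0445]
orientation: [0.998, -0.058, -0.0, 0.0]
wrist_force: [-0.3, 0.4, 0.4]
opening: 0.0848
grip_force: 0.0
```

>>> inch_along(moves=[[[0.005, 0, 0, 0, 0, 0, 0], [0.005, 0, 0, 0, 0, 0, 0], [0.005, 0, 0, 0, 0, 0, 0], [0.005, 0, 0, 0, 0, 0, 0], [0.005, 0, 0, 0, 0, 0, 0], [0.005, 0, 0, 0, 0, 0, 0], [0.005, 0, 0, 0, 0, 0, 0], [0.005, 0, 0, 0, 0, 0, 0], [0.005, 0, 0, 0, 0, 0, 0], [0.005, 0, 0, 0, 0, 0, 0]]], grip_force=60)

```text
clock: 10.22
tcp_pos: [0.5046, 0.2185, 0.0448]
orientation: [0.998, -0.058, 0.0, -0.0]
wrist_force: [-1.2, 1.8, 6.3]
opening: 0.0154
grip_force: 59.3
```

>>> inch_along(moves=[[[0.005, 0, -0.008, 0, 0, 0, 0], [0.005, 0, -0.018, 0, 0, 0, 0], [0.005, 0, -0.028, 0, 0, 0, 0], [0.005, 0, -0.038, 0, 0, 0, 0], [0.005, 0, -0.048, 0, 0, 0, 0], [0.005, 0, -0.056, 0, 0, 0, 0], [0.005, 0, -0.061, 0, 0, 0, 0], [0.005, 0, -0.061, 0, 0, 0, 0], [0.005, 0, -0.061, 0, 0, 0, 0]]])

```text
clock: 10.97
tcp_pos: [0.5112, 0.2774, 0.0449]
orientation: [0.998, -0.058, -0.0, 0.001]
wrist_force: [-2.7, -7.1, 9.8]
opening: 0.0151
grip_force: 59.8
```

```bash
cat > pm.py <<'E'
from h import *
p,d,c=grab("wrist"); np.savez("w5",p=p,d=d,K=c["K"],xyz=c["xyz"],R=R(c)); print(toolyaw()[:2])
cv2.imwrite("pics/w5.png",p[...,::-1])
for n in("side","scene"):
    p,d,c=grab(n); np.savez(n,p=p,d=d,K=c["K"],xyz=c["xyz"],R=R(c))
q=np.load("side.npz")["p"][225:335,180:335,::-1]; cv2.imwrite("pics/s5.png",cv2.resize(q,(780,554),interpolation=2))
E
python3 pm.py; python3 g4.py w5.npz
```

```text
(array([0.51116166, 0.27722664, 0.04486644]), np.float64(-96.61062886512828))
markdark 691 [[191.6, -74.5, 33.2], [228.0, -69.4, 188.4], [228.0, -61.7, 188.4]]
mark z>34 1263 [[181.3, -75.2, 34.2], [191.5, -67.2, 35.9], [198.1, -55.2, 47.6]]
mark z>38 474 [[187.3, -74.5, 38.8], [190.7, -68.0, 46.5], [192.4, -61.5, 48.0]]
mark z>42 412 [[187.3, -74.5, 42.8], [190.2, -68.0, 46.7], [192.3, -61.5, 48.0]]
mark z>46 326 [[187.2, -74.5, 46.1], [189.7, -68.0, 46.9], [192.2, -61.5, 48.1]]
pointer 2416 [[113.0, -52.4, 30.2], [183.9, -24.6, 32.1], [211.2, -20.3, 39.1]]
handle 4307 [[215.0, -17.5, 75.2], [228.0, -6.2, 80.7], [240.8, 13.8, 86.4]]
plate 1781 [[138.8, -31.1, 60.4], [143.1, -6.2, 65.9], [144.5, 24.3, 67.7]]
cheese 330 [[57.9, 1.0, 60.3], [62.1, 16.7, 63.6], [63.8, 25.5, 66.9]]
board 39454 [[46.9, -78.0, 17.5], [173.5, -38.0, 18.9], [271.4, 68.6, 20.2]]
```

View pics/w5.png

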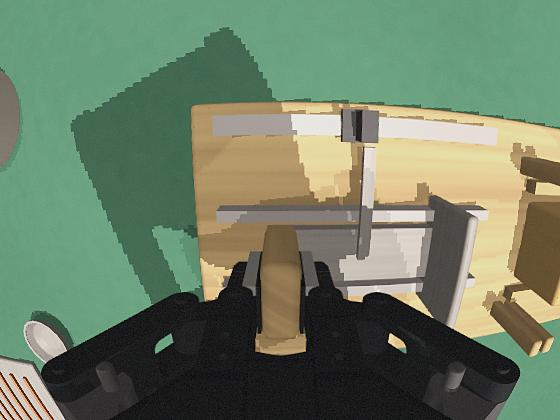

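The pointer tip is at (369,148) and the mark's fin at about (353,125), on the clip at 342–378. The pointer still has a few mm to go.

```bash
cat > g5.py <<'E'
exec(open("g4.py").read().split("box=")[0])
F=(abs(G[...,1]+68)<5)&(Z>45)&(Z<50)&(abs(G[...,0]-190)<15)
T=(G[...,1]<-35)&(G[...,1]>-52)&(Z>33.5)&(Z<41)&(abs(G[...,0]-188)<18)
for n,m in(("fin",F),("ptr",T)):
    P=G[m]; b=np.round(P[:,1]/3); e=np.array([[P[b==k,1].mean(),P[b==k,0].min(),P[b==k,0].max(),np.median(P[b==k,2])] for k in np.unique(b) if (b==k).sum()>15])
    print(n,len(P),"\n",e.round(1),"mid",np.median((e[:,1]+e[:,2])/2).round(2))
E
python3 g5.py w5.npz
```

```text
fin 265 
 [[-71.8 187.  192.2  46.7]
 [-69.  187.1 192.2  46.7]
 [-65.9 187.1 192.6  46.6]
 [-63.7 187.5 192.3  46.9]] mid 189.72
ptr 463 
 [[-50.8 181.7 188.3  36.7]
 [-48.1 181.6 188.2  36.7]
 [-45.  182.  188.3  36.9]
 [-41.9 181.6 188.   36.8]
 [-38.9 181.9 188.2  36.7]
 [-36.2 182.1 188.1  36.8]] mid 185.02
```

>>> inch_along(moves=[[[0.005, 0, -0.003, 0, 0, 0, 0], [0.005, 0, -0.0048, 0, 0, 0, 0], [0.005, 0, -0.0048, 0, 0, 0, 0], [0.005, 0, -0.0048, 0, 0, 0, 0], [0.005, 0, -0.0048, 0, 0, 0, 0], [0.005, 0, -0.0048, 0, 0, 0, 0]]])

```text
clock: 11.62
tcp_pos: [0.5117, 0.2816, 0.0449]
orientation: [0.998, -0.058, -0.0, 0.001]
wrist_force: [-3.1, -7.8, 8.9]
opening: 0.0151
grip_force: 59.8
```

```bash
python3 pm.py; python3 g5.py w5.npz
```

```text
(array([0.51167291, 0.28162589, 0.04485253]), np.float64(-96.6323635874771))
fin 255 
 [[-71.7 187.4 192.6  47.1]
 [-69.  187.3 192.6  46.7]
 [-66.  187.  192.6  46.9]
 [-63.8 187.5 192.2  46.9]] mid 189.88
ptr 460 
 [[-50.7 186.3 192.6  36.8]
 [-48.1 186.4 192.7  36.7]
 [-45.1 186.3 192.4  36.8]
 [-42.1 185.8 192.4  36.7]
 [-39.  186.1 192.4  37. ]
 [-36.3 186.1 192.7  36.7]] mid 189.37
```

View pics/w5.png

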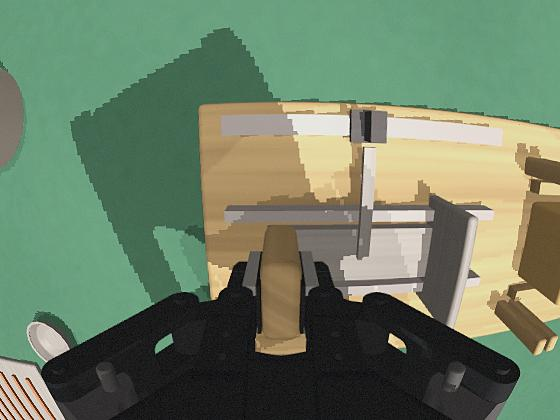

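View pics/s5.png

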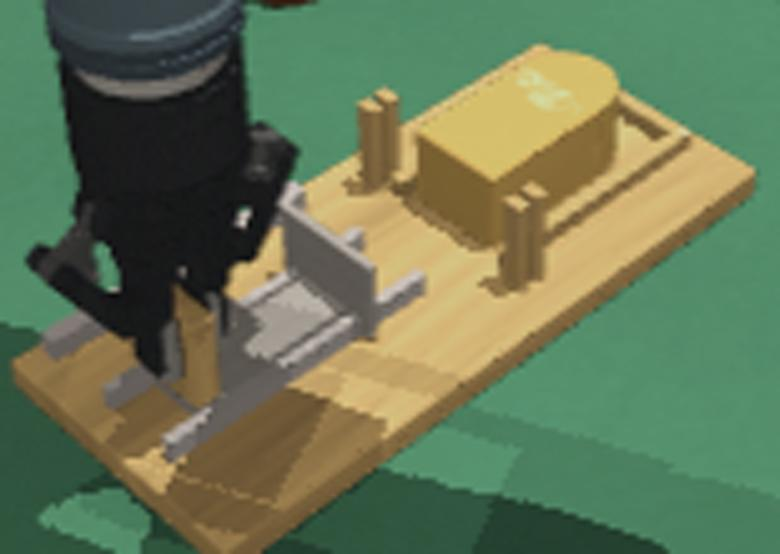

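The side view shows the cheese flat in the tray with its square end to the stop. The wrist view shows the pointer at (369,150), about 0.5 mm short of the fin's middle at (370,125). I make one last nudge.

>>> inch_along(moves=[[[0.005, 0, -0.0005, 0, 0, 0, 0], [0.005, 0, -0.0005, 0, 0, 0, 0], [0.005, 0, -0.0005, 0, 0, 0, 0], [0.005, 0, -0.0005, 0, 0, 0, 0]]])

```text
clock: 12.1
tcp_pos: [0.5117, 0.2821, 0.0449]
orientation: [0.998, -0.058, -0.0, 0.002]
wrist_force: [-3.4, -8.8, 8.8]
opening: 0.0154
grip_force: 59.8
```

```bash
python3 pm.py; python3 g5.py w5.npz | grep mid; python3 -c "
from station import manip; print(manip.job_done())"
```

```text
(array([0.51172205, 0.28207768, 0.04487611]), np.float64(-96.629177260119))
 [-63.8 187.2 192.3  46.9]] mid 189.75
 [-36.2 186.5 192.9  36.9]] mid 189.74
the job is handed in; nothing more can be done
None
```

The cheese lies flat in the tray with its square end to the stop. I handed the job in at about 12 s with the gripper still holding the handle out and the pointer level with the mark, to within measurement error.

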